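# Slide the toothpick holder into the candy tray's slotted shoe

## Task

Take the wooden toothpick holder off the bamboo coaster, stand it on the open apron of the candy tray's slotted shoe, and slide it in so that its round foot goes under the slotted plate, past the two sprung studs and fully home against the hidden stop, wherever that has been set; then let go. Keep it upright and feel your way gently: a hard shove cracks the thin plastic stop. Leave the teapot, cups and ashtray where they are.

Things in the scene. Friction and masses are not known exactly. Their poses are not given: they have to be found in the camera images.
- holder_mid (a point): Toothpick holder, plain light wood, round about its vertical axis: a straight barrel 30 mm in diameter with a flange (foot disc) 46 mm in diameter and 5 mm thick at the bottom, 72 mm tall in all, with pick ends showing up to 7 mm above the top; mass about 70 g (it varies). This point is on its axis, 36 mm above its underside; z is its axis, up. It starts standing on the coaster.
- holder_foot (a point): Centre of the underside of the toothpick holder's flange (36 mm below holder_mid); z up along the axis.
- coaster: Bamboo coaster, 96 x 96 x 6 mm slab, fixed; origin at the centre of its underside, on the table.
- tray: Red plastic candy tray, clear lid clipped on, with the slotted shoe moulded on in front; fixed. Origin: on the table, below the holder's axis when home with the stop farthest in. x: the way the holder slides in (towards the tray), z up. Shoe 72 wide, 16 high, from x = -154 to +27 mm; box with lid 41 high, 194 wide, x = 62 to 226 mm. Cracks if holder or robot presses on it with over 30 N.
- apron (a point): Point on the midline of the shoe's apron, on its floor 4 mm above the table, at tray x = -131 mm; axes as the tray's. The holder's foot can be set down here. Nothing stands on the apron from tray x = -154 to -120 mm; from -119 to -90 the flared walls narrow from about 36 to 24.5 mm off the midline, 16 mm high; then they run straight.
- slot (a point): Midline of the open front edge of the slotted plate, on its top, 16 mm above the table, at tray x = -63 mm; axes as the tray's. The plate is 4.5 mm thick, its underside 7.5 mm above the channel floor; its 34 mm slot ends at tray x = +18. Below it, the channel is 49 mm wide. A thin plastic stop hides under the plate; it has been set so that home is anywhere from tray x = -30 to 0.
- studs (a point): Midpoint between two steel studs under the plate, 8 mm in diameter, at tray x = -42 mm; axes as the tray's. Each sticks out 4 mm into the channel and is pressed aside by the flange against a spring of 3500 N/m. Passing them takes 4 to 10 N at holder x from -54 to -42 mm; then it eases until the flange meets the stop (holder x from -30 to 0): feel for it, the stop cracks above 10 N.
- teapot_mid (a point): White porcelain teapot, body 128 mm in diameter, 110 mm tall, spout 108 mm out along its x axis, handle 97 mm out opposite; loose. Point on its axis 45 mm above the table.
- cup_a: White porcelain cup, 72 mm across the rim, 55 mm tall, loose; origin at the centre of its underside.
- cup_b: Second cup, the same as cup_a.
- ashtray: Round glass ashtray, 110 mm in diameter, 34 mm tall, loose; origin at the centre of its underside.
Mind the look-alikes: they are no part of the job. Of the things that look like the part that bears holder_mid, the smaller one is meant.

How it is judged:
On the way:
1. the holder stands with its foot on the apron or in the mouth of the shoe, not yet at the studs (x of holder_foot in the frame of tray between -0.156 and -0.061 m and y of holder_foot in the frame of tray between -0.02 and 0.02 m and z of holder_foot in the frame of tray below 0.008 m and angle between holder_foot's own z axis and vertical below 0.2 rad), for 0.1 s.
At the end, for the whole second after the job is handed in: The holder stands upright (within 0.06 rad) and still in the shoe, its flange under the slotted plate on the channel floor and against the stop (within 2 mm; stop_home is the holder's home point that moves with the hidden stop, its pose is not given), its axis within 3 mm of the midline, released (x of holder_foot in the frame of stop_home between -0.002 and 0.002 m and y of holder_foot in the frame of tray between -0.003 and 0.003 m and z of holder_foot in the frame of tray between 0.002 and 0.007 m and angle between holder_foot's own z axis and vertical below 0.06 rad and linear speed of holder below 0.01 m/s); the robot touches nothing.
It fails at once if the holder presses on the stop with more than 10 N, or on the candy tray and shoe with more than 30 N (contact force between holder and stop above 10 N or contact force between holder and tray above 30 N).
It fails at once if the robot presses on the candy tray or shoe with more than 30 N (contact force between any of the fingers, the arm and tray above 30 N).
It fails at once if the holder is tipped by more than 0.5 rad (angle between holder_foot's own z axis and vertical above 0.5 rad).
It fails at once if the teapot, a cup or the ashtray is moved by more than 15 mm (distance of any of teapot_mid, cup_a, cup_b, ashtray from where it was at the start of the episode above 0.015 m).
It also fails if it takes over 67 s, if anything falls off the work surface, if the arm or the gripper's body presses on something with over 40 N, if the wrist force passes 120 N, or if a joint passes its speed limit or range.

## Robot

A 6-joint arm with a two-finger parallel gripper is mounted at the origin on the work surface. World frame = base frame: x ahead of the robot, y to its left, z up, the work surface at z = 0. Lengths are in m, angles in rad, forces in N, time in s.
With the tool pointing down it reaches from about 0.25 to 0.725 m from the base axis. Payload 4 kg.
Tool frame: the origin (TCP) lies on the mounting face of the last link; the fingertips stand 173 mm ahead of it and the grasp point (between the pads) lies 155 mm ahead of it; y points along the fingers, z is the direction in which the jaws open and shut, and the axes are right-handed (so a half turn about y gives the same grasp; the last joint's range is limited). The gripper opens to 85 mm and grips with 20 to 120 N. Pads are 22 mm wide; open, the fingers measure 114 mm over their backs; the gripper's body (76 mm by 85 mm) begins 54 mm behind the grasp point. The pads swing forward as they close: fully open they stand 13 mm farther back than shut.
Start: joints at [1.221, 0.241, 0.005, 1.335, 0, 1.571], TCP at [0.171, 0.47, 0.405] pointing down, gripper open.
Joint ranges: [-2.72, 2.72], [-1.05, 1.87], [-1.09, 1.28], [-1.99, 2.15], [-1.42, 1.44], [-3.14, 3.14]. Speed limits (rad/s): [2.79, 2.79, 3.14, 3.14, 3.14, 3.14].

## Interface

Orientations are given as a 3x3 rotation matrix whose columns are the frame's x, y, z axes.
In Python, from plant import * gives the robot as it stands. The module is installed in compiled form; this text tells all that it offers.
- The arm moves only by the tool jog_arm, never from a script. Its argument "increments" is a list of rows, each a list of 3 entries, a list of its own where there are three numbers: the shift along the tool's x, y, z in m, then the turn about the tool's y in degrees, then the closure, from 0 (fully open) to 1 (shut). A call has 1 to 10 rows; each row shifts and turns the pose as measured when the row begins, along the tool's axes as they then stand; what a row does not reach is not made up. A row lasts 1/10 s, in which the tool goes at most 50 mm and 8.59 degrees, less where a joint would pass 70% of its speed; a pose out of reach is approached as far as the arm can. A call with a gripper value outside its range is refused whole. The fingers move at their own pace and stop on an object; "grip_force" is the grip in N (left out, the last holds). Time passes only in rows, so rows that do not move let the fingers close. It gives the time, the measured TCP pose, the force and the opening at its end, in the units of the state.
- observe(): the state, without advancing time (a new reading comes with each control period).
- camera(name): name is "scene" or "top" or "wrist"; returns the picture (400x640x3 uint8, red, green, blue); there is no depth.
- calibration(name): a dict with "fx", "fy", "cx", "cy" (pixels), "k1" (the pictures are not rectified: a ray, as slopes to the right and down, at radius r is drawn at 1 + k1 r^2 times it, then the intrinsics apply), "camera_from_world" (4x4, takes a point from world to camera coordinates). Camera axes: x right, y up, looking along -z (the intrinsics and any distortion apply to the point x, -y, -z); pixel columns grow to the right and rows downward; lengths in m; the calibration is good to about 2 mm. A picture is of the moment at which its call begins: read the wrist's pose just before it. calibration takes no time and is no camera call; for the wrist camera it gives the pose at the moment of the call.
- finish_job(): hands the job in, once; it reports no verdict.
The state is a dict: "time": time; "joint_positions": joint angles; "qd": joint speeds; "effort": joint torques, N m; "eef_pos": TCP position; "ee_rot": TCP orientation; "wrist_force": force on the tool from outside, world axes, zero at the start; "torque": the same for the moment, N m; "finger_gap": opening from 0.0 (shut) to 1.0 (fully open).
Only numpy, scipy, OpenCV 4.12 (cv2) and the standard library are available. Lean on these libraries where they do the work, as an engineer would, in place of code of your own. Each camera call takes 0.05 s, during which the arm holds its last target.

## Working session

There is one attempt and no reset: what is moved stays moved. The work goes in short steps, Python scripts to look and compute and a tool call to move; the robot and the scene stay as the last step left them, time stands still between calls to the robot, and variables do not carry over. Pictures are saved under pics/ and viewed, and the job is handed in when it is done.

Besides the shell and the picture viewer there is one more tool, called as name([rows], argument=value, ...), one row to a line, values as JSON. jog_arm: Moves the arm, as the interface text tells. Its arguments: {"type":"object","properties":{"increments":{"type":"array","items":{"type":"array"}},"grip_force":{"type":"number"}},"required":["increments"]}

```bash
mkdir -p pics; cat > h.py <<'E'
from plant import *
import numpy as np, cv2
def snap(n,f):
    c=calibration(n); im=camera(n); cv2.imwrite('pics/'+f,im[:,:,::-1]); return im,c
def proj(c,p):
    p=np.atleast_2d(p); T=np.array(c["camera_from_world"]); q=p@T[:3,:3].T+T[:3,3]
    a=q[:,0]/-q[:,2]; b=-q[:,1]/-q[:,2]; s=1+c["k1"]*(a*a+b*b)
    return np.c_[c["cx"]+c["fx"]*a*s, c["cy"]+c["fy"]*b*s]
def unproj(c,uv,z):
    T=np.array(c["camera_from_world"]); o=-T[:3,:3].T@T[:3,3]
    K=np.array([[c["fx"],0,c["cx"]],[0,c["fy"],c["cy"]],[0,0,1.]])
    out=[]
    for u in np.atleast_2d(uv):
        n=cv2.undistortPoints(np.array([[u]],float),K,np.array([c["k1"],0,0,0.]))[0,0]
        # exact: scale(1+k1 r^2) same model
        d=T[:3,:3].T@np.array([n[0],-n[1],-1]); out.append(o+d*(z-o[2])/d[2])
    return np.array(out)
E
python3 - <<'E'
from h import *
s=observe(); print({k:np.round(v,4).tolist() for k,v in s.items()})
for n in("scene","top","wrist"):
    im,c=snap(n,n+'0.png'); print(n,c["fx"],c["k1"],np.round(c["camera_from_world"],3).tolist())
E
```

```text
{'time': 0.0, 'joint_positions': [1.221, 0.2414, 0.0037, 1.3352, -0.0, 1.5708], 'qd': [-0.0015, 0.0005, 0.0012, 0.0003, 0.0004, -0.0001], 'effort': [-0.0005, -37.2318, 25.2407, 0.0169, -0.0001, 0.0], 'eef_pos': [0.1713, 0.4695, 0.4038], 'ee_rot': [[0.9394, -0.0007, 0.3427], [-0.3427, -0.002, 0.9394], [0.0, -1.0, -0.0021]], 'wrist_force': [0.4043, 0.3011, 0.5958], 'torque': [0.0696, 0.0093, 0.0034], 'finger_gap': 1.0007}
scene 484.94152289911153 0.04889203688205506 [[0.827, 0.562, -0.008, -0.463], [-0.314, 0.473, 0.823, 0.134], [0.467, -0.678, 0.568, -1.68], [0.0, 0.0, 0.0, 1.0]]
top 424.80229937859764 -0.0823037825055106 [[0.012, -1.0, -0.0, 0.009], [0.996, 0.012, 0.086, -0.553], [-0.086, -0.001, 0.996, -1.174], [0.0, 0.0, 0.0, 1.0]]
wrist 289.657283034874 -0.04771638334592532 [[0.343, 0.939, -0.002, -0.498], [-0.898, 0.327, -0.293, 0.039], [-0.275, 0.102, 0.956, -0.38], [0.0, 0.0, 0.0, 1.0]]
```

View pics/scene0.png

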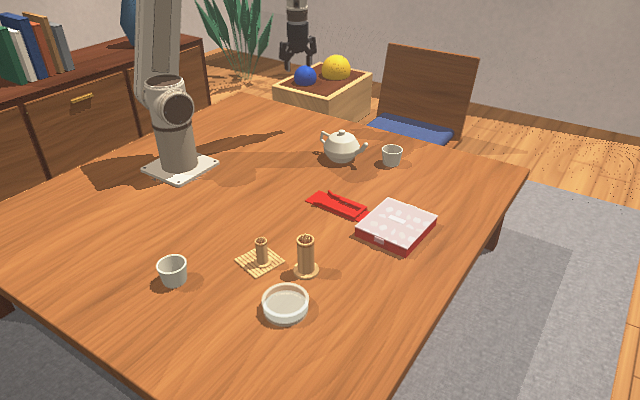

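View pics/top0.png

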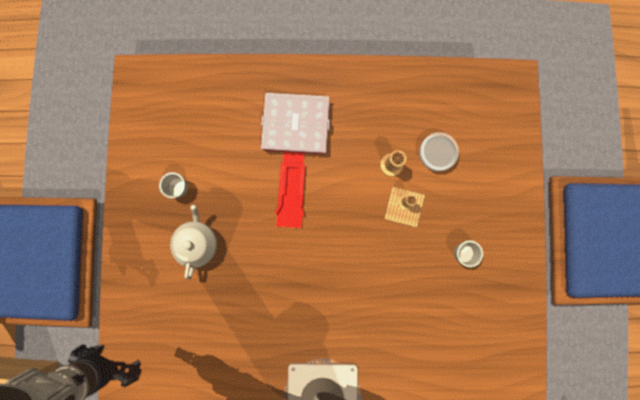

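View pics/wrist0.png

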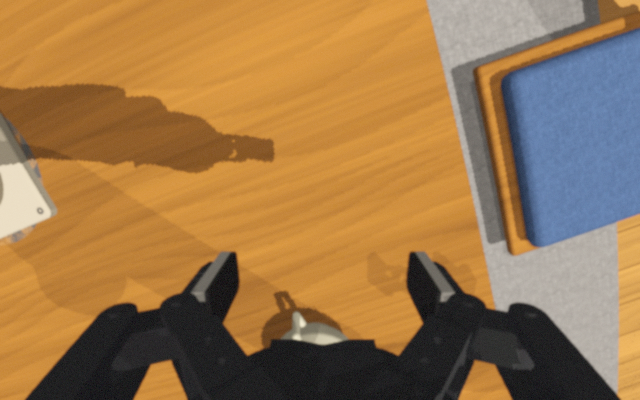

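The top view shows two wooden holders: one on the coaster at about (411,202), and a larger one off it at about (395,160). In the scene view they are at (262,252) and (305,257). The smaller one on the coaster fits the description. I'll confirm it in an enlarged crop.

```bash
python3 - <<'E'
import cv2,numpy as np
t=cv2.imread('pics/top0.png');s=cv2.imread('pics/scene0.png')
a=cv2.resize(t[140:240,370:470],(600,600),interpolation=cv2.INTER_CUBIC)
cv2.imwrite('pics/c1.png',a)
cv2.imwrite('pics/c2.png',cv2.resize(t[85:235,255:345],(360,600),interpolation=cv2.INTER_CUBIC))
cv2.imwrite('pics/c3.png',cv2.resize(s[220:295,225:325],(800,600),interpolation=cv2.INTER_CUBIC))
cv2.imwrite('pics/c4.png',cv2.resize(s[180:260,300:400],(750,600),interpolation=cv2.INTER_CUBIC))
E
```

```text
(no output)
```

View pics/c1.png

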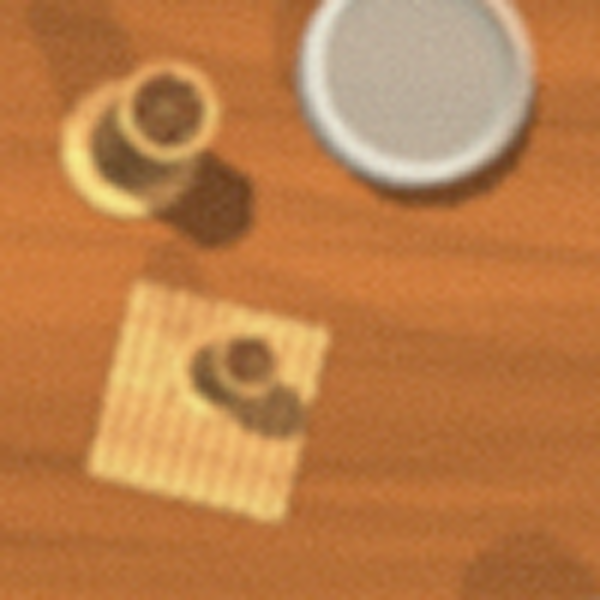

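View pics/c2.png

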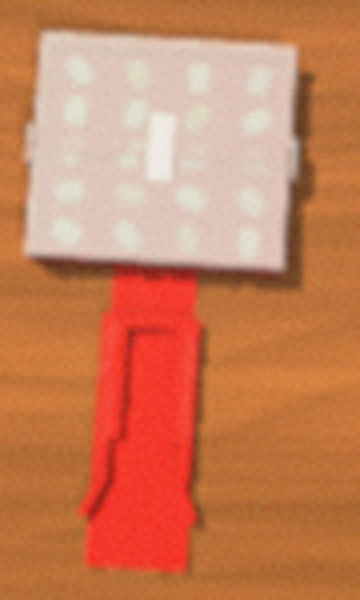

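View pics/c3.png

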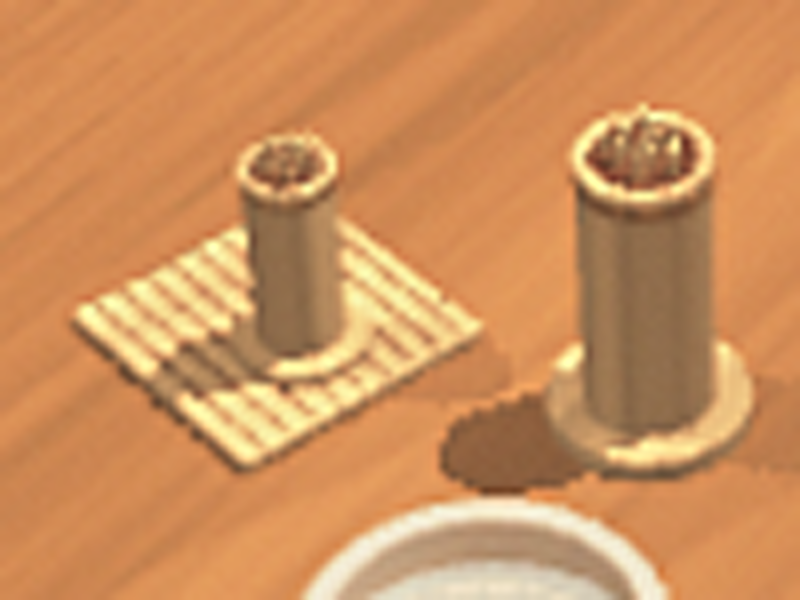

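View pics/c4.png

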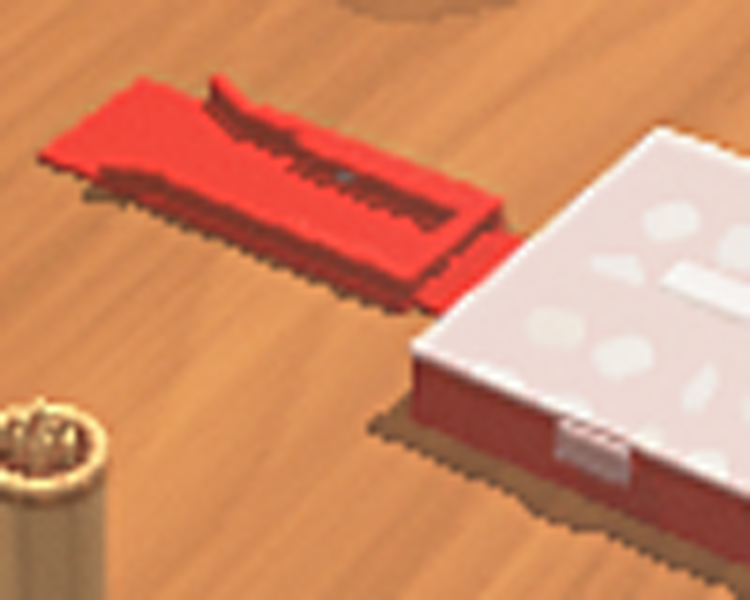

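```bash
python3 - <<'E'
from h import *
from scipy.optimize import least_squares
ct=calibration("top");cs=calibration("scene")
f=lambda p,o,s:(np.array(p,float)+.5)/s-.5+np.array(o)
print("rim top",unproj(ct,f([250,362],(370,140),6),.078)); 
print("rim scene",unproj(cs,f([288,172],(225,220),8),.078))
cor=unproj(ct,f([[137,282],[330,326],[282,522],[88,474]],(370,140),6),.006); print("coaster",cor.mean(0),cor, np.linalg.norm(np.diff(cor,axis=0),axis=1))
ap=f([[86,568],[188,573]],(255,85),4); lid=f([[41,31],[298,45],[286,271],[26,256]],(255,85),4)
A=unproj(ct,ap,.004);L=unproj(ct,lid,.041)
print("apron",A,"w",np.linalg.norm(A[1]-A[0])); print("lid",L,[np.linalg.norm(L[i]-L[i-1]) for i in range(4)])
# model fit: apron corners x=-.154,y=+-.036 z.004 ; lid corners x .062/.226,y+-.097
M=np.array([[-.154,.036,.004],[-.154,-.036,.004],[.226,.097,.041],[.226,-.097,.041],[.062,-.097,.041],[.062,.097,.041]])
uv=np.vstack([ap,lid])
# slot end corners/plate: scene points
sp=f([[142,76],[38,158],[412,345],[660,127]],(300,180),7.5)
Ms=np.array([[-.154,.036,.004],[-.154,-.036,.004],[.062,-.097,.041],[.062,.097,.041]])
def W(p,m):
    c,s=np.cos(p[2]),np.sin(p[2]);return m@np.array([[c,s,0],[-s,c,0],[0,0,1]])+[p[0],p[1],0]
def res(p,use): 
    r=[]
    if use&1:r.append((proj(ct,W(p,M))-uv).ravel())
    if use&2:r.append((proj(cs,W(p,Ms))-sp).ravel())
    return np.concatenate(r)
for u in(1,2,3):
    r=least_squares(lambda p:res(p,u),[.55,.05,0]);print(u,np.round(r.x,4),np.round(r.fun,1))
E
```

```text
rim top [[ 0.55458908 -0.23334136  0.078     ]]
rim scene [[ 0.5578054  -0.23559812  0.078     ]]
coaster [ 0.54238268 -0.22933698  0.006     ] [[ 0.5990566  -0.19469628  0.006     ]
 [ 0.57897651 -0.28781366  0.006     ]
 [ 0.48477917 -0.26387112  0.006     ]
 [ 0.50671844 -0.17096686  0.006     ]] [0.09525784 0.09719251 0.09545959]
apron [[0.48032592 0.13756911 0.004     ]
 [0.47765828 0.0646921  0.004     ]] w 0.07292581458213979
lid [[ 0.86213405  0.17446642  0.041     ]
 [ 0.85345533 -0.00942374  0.041     ]
 [ 0.68931025 -0.00245445  0.041     ]
 [ 0.69814286  0.18069556  0.041     ]] [np.float64(0.16410945999541063), np.float64(0.1840948410290267), np.float64(0.16429296313882974), np.float64(0.18336286792837939)]
1 [ 0.6323  0.0931 -0.049 ] [ 0.3  0.  -0.   0.3 -1.6 -0.2  1.9  0.1  1.5 -0.  -2.2 -0.3]
2 [ 0.6378  0.09   -0.0436] [ 0.   1.1  0.   0.4 -1.1  0.4  1.2 -2. ]
3 [ 0.6338  0.0929 -0.0476] [ 0.5 -0.5  0.2 -0.2 -1.6 -0.7  1.9 -0.5  1.6 -0.6 -2.2 -0.8 -0.4  0.2
 -0.4 -0.5 -2.  -0.6  0.5 -2.8]
```

The crop confirms it: the small, thinner holder stands on the coaster, and the look-alike is bigger and stands on bare table. Tray is at about (0.633, 0.093) with yaw -0.047. Next I'll check clearances and where the wrist camera sits.

```bash
python3 - <<'E'
from h import *
c=calibration("wrist");s=observe();T=np.array(c["camera_from_world"]);o=-T[:3,:3].T@T[:3,3]
R=np.array(s["ee_rot"]);print("cam in tool",R.T@(o-s["eef_pos"]),"look",R.T@(-T[2,:3]),"right",R.T@T[0,:3],c["cx"],c["cy"])
ct=calibration("top");cs=calibration("scene")
f=lambda p,o,s:(np.array(p,float)+.5)/s-.5+np.array(o)
# big holder: foot centre top, height from two views
print(unproj(ct,f([130,150],(370,140),6),.006))
for z in(.09,.1,.11,.12):print(z,unproj(ct,f([168,112],(370,140),6),z),unproj(cs,f([643,160],(225,220),8),z))
E
```

```text
cam in tool [-0.07444543  0.03000791 -0.00115655] look [ 2.93212243e-01  9.56047352e-01 -2.00852626e-04] right [2.76023135e-04 1.25432338e-04 9.99999954e-01] 322.43453693523475 201.08636643910006
[[ 0.66307905 -0.19162438  0.006     ]]
0.09 [[ 0.66586469 -0.19463691  0.09      ]] [[ 0.65572845 -0.18131744  0.09      ]]
0.1 [[ 0.66395327 -0.19278799  0.1       ]] [[ 0.66310143 -0.19146986  0.1       ]]
0.11 [[ 0.66204186 -0.19093908  0.11      ]] [[ 0.6704744  -0.20162227  0.11      ]]
0.12 [[ 0.66013045 -0.18909017  0.12      ]] [[ 0.67784738 -0.21177468  0.12      ]]
```

jog_arm([
  [[0.0, 0, -0.04], -8.59, 0],
  [[0.0, 0, -0.05], -8.59, 0],
  [[0.03, 0, -0.04], 0, 0],
  [[0.03, 0, -0.04], 0, 0],
  [[0.03, 0, -0.04], 0, 0],
  [[0.03, 0, -0.04], 0, 0],
  [[0.03, 0, -0.04], 0, 0],
  [[0.03, 0, -0.04], 0, 0],
  [[0.03, 0, -0.04], 0, 0],
  [[0.03, 0, -0.04], 0, 0],
])

```text
time: 1.15
eef_pos: [0.3729, 0.0522, 0.4016]
ee_rot: [[1.0, 0.001, 0.024], [-0.024, -0.003, 1.0], [0.001, -1.0, -0.003]]
wrist_force: [1.5, 1.3, -0.9]
finger_gap: 1.004
```

```bash
python3 - <<'E'
from h import *
s=observe();im,c=snap("wrist","w1.png");print(s["eef_pos"],s["qd"]);np.save("w1c.npy",c,allow_pickle=True)
t=[.6335,.093,-.0475];cc,ss=np.cos(t[2]),np.sin(t[2])
for x,y,z in[(-.154,.036,.004),(-.154,-.036,.004),(.027,.036,.016),(.027,-.036,.016),(.062,.092,.041),(.062,-.092,.041)]:
    print(x,y,proj(c,[t[0]+cc*x-ss*y,t[1]+ss*x+cc*y,z]))
E
```

```text
[0.37292944 0.05215347 0.40158865] [-1.24964554  0.4056341   0.40423702 -0.02366712  0.00896725 -1.23981391]
-0.154 0.036 [[386.15541591 247.71122428]]
-0.154 -0.036 [[334.8006234  246.65852481]]
0.027 0.036 [[376.79053623 355.66196979]]
0.027 -0.036 [[330.7951479  354.97989486]]
0.062 0.092 [[413.86876609 386.33086651]]
0.062 -0.092 [[293.63929352 384.78698301]]
```

View pics/w1.png

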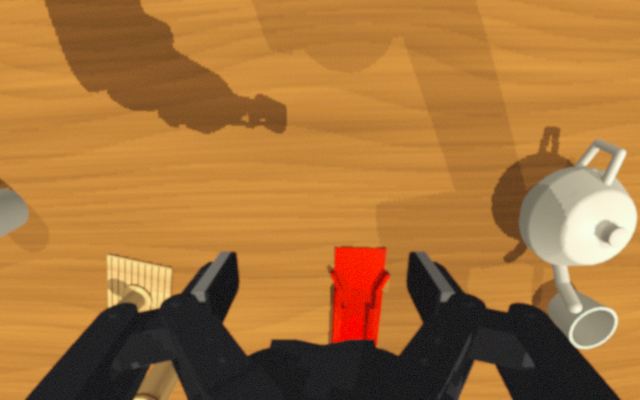

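jog_arm([
  [[0.018, 0.01, -0.04], 1.3, 0],
  [[0.02, 0.01, -0.04], 0, 0],
  [[0.02, 0.01, -0.04], 0, 0],
  [[0.02, 0.01, -0.04], 0, 0],
  [[0.02, 0.01, -0.04], 0, 0],
  [[0.02, 0.01, -0.03], 0, 0],
  [[0.02, 0.01, -0.03], 0, 0],
  [[0, 0, 0], 0, 0],
  [[0, 0, 0], 0, 0],
])

```text
time: 2.1
eef_pos: [0.5036, -0.2309, 0.3287]
ee_rot: [[0.998, 0.003, 0.064], [-0.064, -0.004, 0.998], [0.003, -1.0, -0.004]]
wrist_force: [0.0, 0.5, -0.3]
finger_gap: 1.0
```

```bash
python3 - <<'E'
from h import *
s=observe();im,c=snap("wrist","w2.png");print(s["eef_pos"],s["ee_rot"],s["qd"]);np.save("w2c.npy",c,allow_pickle=True)
print(proj(c,[[.556,-.2345,.078],[.556,-.2345,.011]]))
E
```

```text
[ 0.5036366  -0.23085975  0.32871422] [[ 0.99795748  0.00250075  0.0638327 ]
 [-0.06382216 -0.00408592  0.99795292]
 [ 0.00275644 -0.99998853 -0.00391797]] [-0.01919313  0.03789048  0.01473574 -0.0153963  -0.00843626 -0.00055457]
[[324.67207447 266.58791203]
 [324.47811648 234.88555804]]
```

View pics/w2.png

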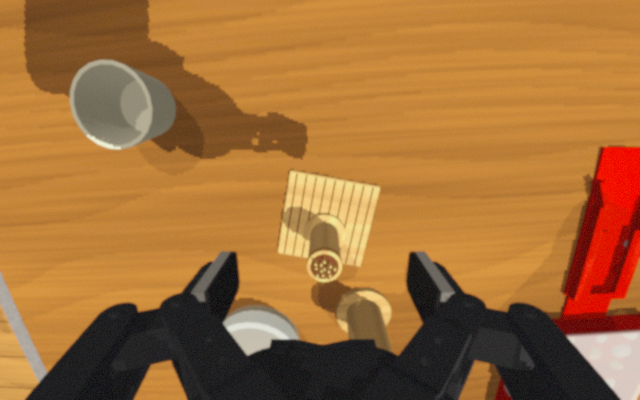

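The rim is at (324.5,266) and I predicted (324.7,266.6), so the holder is at (0.556,-0.2345). I'll move over it and go down.

jog_arm([
  [[0.03, 0, 0], 1.0, 0],
  [[0.022, 0, 0], 0, 0],
  [[0, 0, 0], 0, 0],
  [[0, 0.03, 0], 0, 0],
  [[0, 0.03, 0], 0, 0],
  [[0, 0, 0], 0, 0],
])

```text
time: 2.75
eef_pos: [0.5535, -0.2267, 0.2717]
ee_rot: [[0.997, 0.003, 0.074], [-0.074, -0.004, 0.997], [0.003, -1.0, -0.004]]
wrist_force: [-1.7, 0.0, 0.5]
finger_gap: 1.001
```

```bash
python3 - <<'E'
from h import *
s=observe();im,c=snap("wrist","w3.png");R=np.array(s["ee_rot"]);p=np.array(s["eef_pos"]);print(p,R.round(4).tolist())
print("need tool",R.T@(np.array([.556,-.2345,.051])-p)-[0,.155,0]);print(proj(c,[.556,-.2345,.078]))
E
```

```text
[ 0.55347735 -0.2266859   0.27174587] [[0.9973, 0.0029, 0.0738], [-0.0738, -0.0041, 0.9973], [0.0032, -1.0, -0.0039]]
need tool [ 0.00238761  0.06578268 -0.00674315]
[[313.35053173 242.84758926]]
```

View pics/w3.png

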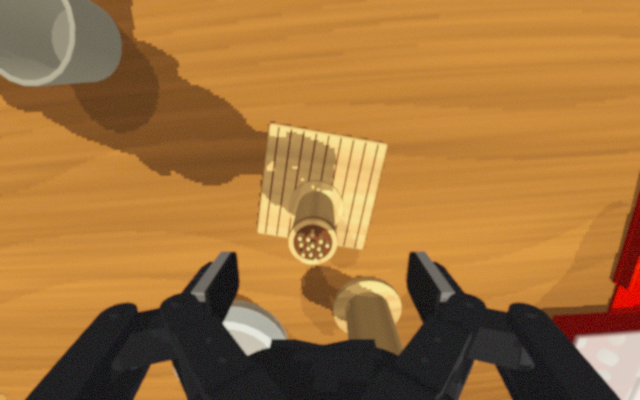

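jog_arm([
  [[0.002, 0.02, -0.004], -1.5, 0],
  [[0, 0.02, -0.003], 0, 0],
  [[0, 0.02, 0], 0, 0],
  [[0, 0.004, 0], 0, 0],
  [[0, 0, 0], 0, 0],
])

```text
time: 3.3
eef_pos: [0.5577, -0.2334, 0.2207]
ee_rot: [[0.999, 0.019, 0.044], [-0.044, -0.011, 0.999], [0.02, -1.0, -0.01]]
wrist_force: [0.0, -0.2, -0.2]
finger_gap: 0.997
```

```bash
python3 - <<'E'
from h import *
s=observe();im,c=snap("wrist","w4.png");R=np.array(s["ee_rot"]);p=np.array(s["eef_pos"]);print(p,R.round(4).tolist(),s["wrist_force"])
print("need tool",R.T@(np.array([.556,-.2345,.051])-p)-[0,.155,0]);print(proj(c,[.556,-.2345,.078]))
E
```

```text
[ 0.55767312 -0.23342873  0.22071463] [[0.9989, 0.0191, 0.044], [-0.0438, -0.0109, 0.999], [0.0196, -0.9998, -0.01]] [ 0.01892674 -0.1597429  -0.16628947]
need tool [-0.00494528  0.01465328  0.00055814]
[[325.82469803 278.13877736]]
```

View pics/w4.png

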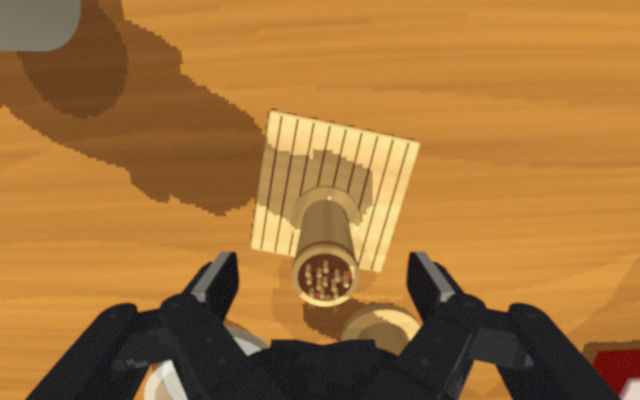

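jog_arm([
  [[-0.0025, 0.007, 0.0005], 0, 0],
  [[-0.0025, 0.007, 0], 0, 0],
  [[0, 0, 0], 0, 0],
  [[0, 0, 0], 0, 0],
])

```text
time: 3.75
eef_pos: [0.5538, -0.2331, 0.2102]
ee_rot: [[0.999, 0.025, 0.044], [-0.043, -0.014, 0.999], [0.026, -1.0, -0.012]]
wrist_force: [0.3, 0.0, 0.3]
finger_gap: 0.995
```

```bash
python3 - <<'E'
from h import *
s=observe();R=np.array(s["ee_rot"]);p=np.array(s["eef_pos"]);print(p,R.round(4).tolist(),s["wrist_force"])
print("need tool",R.T@(np.array([.556,-.2345,.051])-p)-[0,.155,0])
E
```

```text
[ 0.55381161 -0.23309462  0.21018938] [[0.9987, 0.0255, 0.0437], [-0.0434, -0.0136, 0.999], [0.0261, -0.9996, -0.0125]] [0.25481283 0.04959903 0.31102725]
need tool [-0.00190216  0.00419783  0.00067614]
```

jog_arm([
  [[-0.002, 0.003, 0.0005], 0, 0],
  [[0, 0, 0], 0, 0.5],
  [[0, 0, 0], 0, 0.8],
  [[0, 0, 0], 0, 0.8],
  [[0, 0, 0], 0, 0.8],
  [[0, 0, 0], 0, 0.8],
  [[0, 0, 0], 0, 0.8],
], grip_force=40)

```text
time: 4.45
eef_pos: [0.5521, -0.2326, 0.2074]
ee_rot: [[0.999, 0.026, 0.044], [-0.043, -0.014, 0.999], [0.027, -1.0, -0.012]]
wrist_force: [-0.1, 0.4, -0.7]
finger_gap: 0.343
```

```bash
python3 - <<'E'
from h import *
s=observe();im,c=snap("wrist","w5.png");R=np.array(s["ee_rot"]);p=np.array(s["eef_pos"]);print(s["time"],p,R.round(4).tolist(),s["wrist_force"],s["finger_gap"])
print("need tool",R.T@(np.array([.556,-.2345,.051])-p)-[0,.155,0])
E
```

```text
4.45 [ 0.55205006 -0.23259439  0.20735295] [[0.9987, 0.0262, 0.0438], [-0.0434, -0.0135, 0.999], [0.0268, -0.9996, -0.0124]] [-0.09927808  0.41788372 -0.69347926] 0.34315776717029217
need tool [-0.00015554  0.00141424  0.00020188]
```

View pics/w5.png

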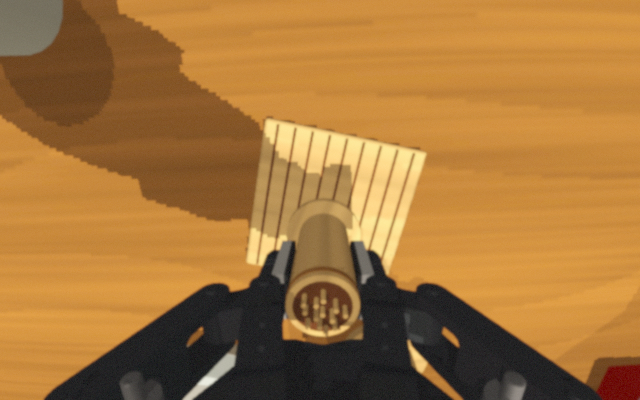

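jog_arm([
  [[0, -0.01, 0], 0, 0.8],
  [[0, -0.02, 0], 0, 0.8],
  [[0, -0.025, 0], 0, 0.8],
  [[0, -0.025, 0], 0, 0.8],
  [[0, 0, 0], 0, 0.8],
])

```text
time: 5.0
eef_pos: [0.5492, -0.2313, 0.2903]
ee_rot: [[0.999, 0.022, 0.044], [-0.044, -0.012, 0.999], [0.023, -1.0, -0.011]]
wrist_force: [0.2, -0.8, -0.9]
finger_gap: 0.342
```

```bash
cat >> h.py <<'E'
R0=np.array([[0.9987, 0.0262, 0.0438], [-0.0434, -0.0135, 0.999], [0.0268, -0.9996, -0.0124]]);p0=np.array([0.55205006,-0.23259439,0.20735295])
FT=R0.T@(np.array([.556,-.2345,.006])-p0); AX=R0.T@np.array([0,0,1.])
TR=[.6335,.093,-.0475]
def st(goal=None):
    s=observe();R=np.array(s["ee_rot"]);p=np.array(s["eef_pos"]);f=p+R@FT;a=R@AX
    c,q=np.cos(TR[2]),np.sin(TR[2]);Rt=np.array([[c,-q,0],[q,c,0],[0,0,1]])
    print("t",s["time"],"tcp",p.round(4),"yaw-tray deg",np.degrees(np.arctan2(R[1,0],R[0,0])-TR[2]).round(2),"tool y",R[:,1].round(4),"gap",round(s["finger_gap"],3))
    ft=Rt.T@(f-[TR[0],TR[1],0]);print("foot tray",ft.round(4),"axis in tray",(Rt.T@a).round(4),"F tray",(Rt.T@s["wrist_force"]).round(2))
    if goal is not None: print("need tool",(R.T@Rt@(np.array(goal)-ft)).round(4))
    return s
E
python3 - <<'E'
from h import *
st([-.131,0,.07]);im,c=snap("wrist","w6.png")
E
```

```text
t 5.0 tcp [ 0.5492 -0.2313  0.2903] yaw-tray deg 0.23 tool y [ 0.0224 -0.0122 -0.9997] gap 0.342
foot tray [-0.0656 -0.3294  0.0889] axis in tray [ 0.0039 -0.0011  1.    ] F tray [ 0.26 -0.74 -0.94]
need tool [-0.0645  0.0137  0.3298]
```

View pics/w6.png

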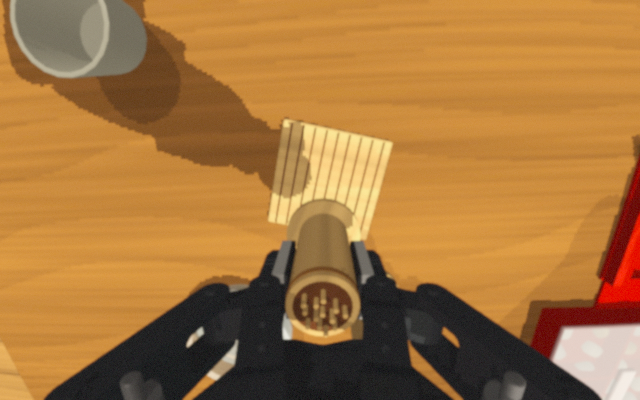

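The holder has lifted with its axis unchanged. I'll carry it to above the apron.

jog_arm([
  [[-0.008, 0, 0.025], 0, 0.8],
  [[-0.008, 0, 0.035], 0, 0.8],
  [[-0.008, 0, 0.035], 0, 0.8],
  [[-0.008, 0, 0.035], 0, 0.8],
  [[-0.008, 0, 0.035], 0, 0.8],
  [[-0.008, 0, 0.035], 0, 0.8],
  [[-0.008, 0, 0.035], 0, 0.8],
  [[-0.008, 0, 0.035], 0, 0.8],
  [[0, 0, 0.02], 0, 0.8],
  [[0, 0, 0], 0, 0.8],
])

```text
time: 6.05
eef_pos: [0.4908, 0.0706, 0.2721]
ee_rot: [[0.999, 0.002, 0.048], [-0.048, -0.011, 0.999], [0.002, -1.0, -0.011]]
wrist_force: [-0.3, -0.3, -1.4]
finger_gap: 0.341
```

```bash
python3 - <<'E'
from h import *
st([-.131,0,.04]);im,c=snap("wrist","w7.png")
cc,ss=np.cos(TR[2]),np.sin(TR[2])
for x,y,z in[(-.154,.036,.004),(-.154,-.036,.004),(-.119,.036,.016),(-.119,-.036,.016),(.027,.036,.016),(.027,-.036,.016)]:
    print(x,y,proj(c,[TR[0]+cc*x-ss*y,TR[1]+ss*x+cc*y,z]).round(1))
E
```

```text
t 6.05 tcp [0.4908 0.0706 0.2721] yaw-tray deg -0.02 tool y [ 0.002  -0.0111 -0.9999] gap 0.341
foot tray [-0.1424 -0.0306  0.0707] axis in tray [ 0.0243 -0.0014  0.9997] F tray [-0.31 -0.29 -1.44]
need tool [0.0113 0.0304 0.0309]
-0.154 0.036 [[404.1 188.5]]
-0.154 -0.036 [[319.3 188.3]]
-0.119 0.036 [[404.3 232.2]]
-0.119 -0.036 [[319.1 232. ]]
0.027 0.036 [[391.1 365.3]]
0.027 -0.036 [[319.8 365.1]]
```

View pics/w7.png

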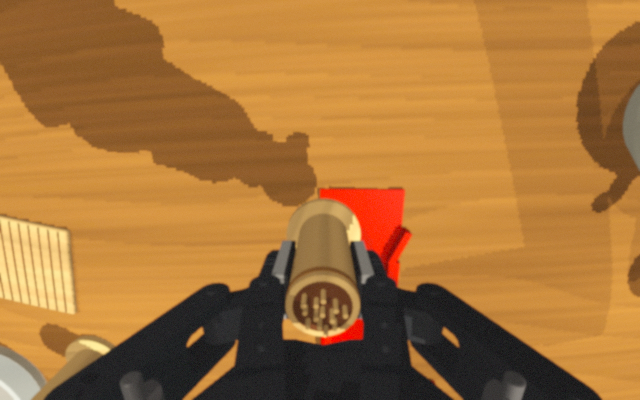

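The apron corners are at (319,188) and (404,188), exactly as predicted. Next I'll centre over the midline and lower in steps.

jog_arm([
  [[0.004, 0, 0.015], 0, 0.8],
  [[0.004, 0, 0.012], 0, 0.8],
  [[0.003, 0, 0.004], 0, 0.8],
  [[0, 0.015, 0], 0, 0.8],
  [[0, 0.015, 0], 0, 0.8],
  [[0, 0, 0], 0, 0.8],
])

```text
time: 6.7
eef_pos: [0.5039, 0.0966, 0.2384]
ee_rot: [[0.999, -0.002, 0.054], [-0.054, -0.016, 0.998], [-0.002, -1.0, -0.016]]
wrist_force: [-0.2, 0.1, -0.6]
finger_gap: 0.34
```

```bash
python3 - <<'E'
from h import *
st([-.131,0,.006]);im,c=snap("wrist","w8.png")
cc,ss=np.cos(TR[2]),np.sin(TR[2])
for x,y,z in[(-.154,.036,.004),(-.154,-.036,.004),(-.119,.036,.016),(-.119,-.036,.016),(.027,.036,.016),(.027,-.036,.016)]:
    print(x,y,proj(c,[TR[0]+cc*x-ss*y,TR[1]+ss*x+cc*y,z]).round(1))
E
```

```text
t 6.7 tcp [0.5039 0.0966 0.2384] yaw-tray deg -0.39 tool y [-0.0024 -0.0157 -0.9999] gap 0.34
foot tray [-0.1313 -0.0049  0.0371] axis in tray [0.0284 0.0032 0.9996] F tray [-0.21  0.05 -0.62]
need tool [0.0004 0.031  0.0054]
-0.154 0.036 [[382.2 185.3]]
-0.154 -0.036 [[283.1 185.6]]
-0.119 0.036 [[382.6 236.5]]
-0.119 -0.036 [[283.  236.5]]
0.027 0.036 [[372.6 387.5]]
0.027 -0.036 [[291.4 387. ]]
```

View pics/w8.png

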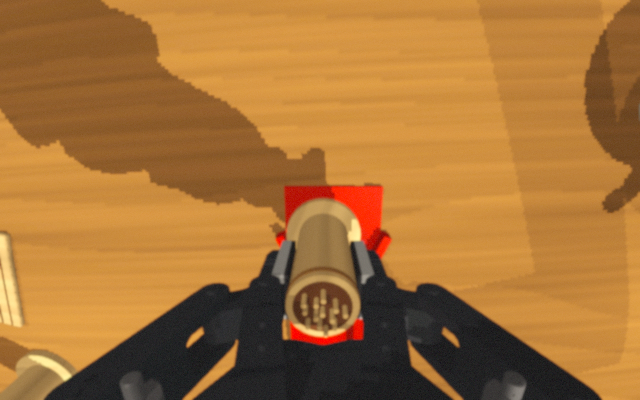

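jog_arm([
  [[0, 0.01, 0.004], -0.4, 0.8],
  [[0, 0.01, 0.001], 0, 0.8],
  [[0, 0.004, 0], 0, 0.8],
  [[0, 0.002, 0], 0, 0.8],
  [[0, 0, 0], 0, 0.8],
])

```text
time: 7.25
eef_pos: [0.5055, 0.1008, 0.2126]
ee_rot: [[0.999, 0.001, 0.048], [-0.048, -0.015, 0.999], [0.002, -1.0, -0.015]]
wrist_force: [0.5, 0.3, -0.1]
finger_gap: 0.342
```

```bash
python3 - <<'E'
from h import *
st([-.131,0,.004])
E
```

```text
t 7.25 tcp [0.5055 0.1008 0.2126] yaw-tray deg -0.05 tool y [ 0.0012 -0.0154 -0.9999] gap 0.342
foot tray [-0.1292 -0.0006  0.0112] axis in tray [0.0248 0.0029 0.9997] F tray [ 0.53  0.28 -0.07]
need tool [-0.0018  0.0072  0.0007]
```

jog_arm([
  [[0, 0.002, 0], 0, 0.8],
  [[0, 0.002, 0], 0, 0.8],
  [[0, 0.001, 0], 0, 0.8],
  [[0, 0.001, 0], 0, 0.8],
  [[0, 0, 0], 0, 0.8],
])

```text
time: 7.75
eef_pos: [0.5059, 0.1008, 0.207]
ee_rot: [[0.999, 0.003, 0.048], [-0.048, -0.015, 0.999], [0.004, -1.0, -0.015]]
wrist_force: [0.3, -0.2, -1.2]
finger_gap: 0.336
```

```bash
python3 - <<'E'
from h import *
st([-.131,0,.004])
E
```

```text
t 7.75 tcp [0.5059 0.1008 0.207 ] yaw-tray deg -0.04 tool y [ 0.0029 -0.0151 -0.9999] gap 0.336
foot tray [-0.1285 -0.0005  0.0056] axis in tray [0.0232 0.0025 0.9998] F tray [ 0.31 -0.23 -1.19]
need tool [-0.0025  0.0015  0.0005]
```

jog_arm([
  [[0, 0.001, 0], 0, 0.8],
  [[0, 0.001, 0], 0, 0.8],
  [[0, 0, 0], 0, 0.8],
])

```text
time: 8.05
eef_pos: [0.506, 0.1008, 0.2059]
ee_rot: [[0.999, 0.004, 0.048], [-0.048, -0.015, 0.999], [0.005, -1.0, -0.015]]
wrist_force: [-0.1, -0.4, -1.2]
finger_gap: 0.339
```

```bash
python3 - <<'E'
from h import *
st([-.131,0,.004])
E
```

```text
t 8.05 tcp [0.506  0.1008 0.2059] yaw-tray deg -0.04 tool y [ 0.0039 -0.0149 -0.9999] gap 0.339
foot tray [-0.1281 -0.0004  0.0045] axis in tray [0.0222 0.0023 0.9998] F tray [-0.05 -0.35 -1.21]
need tool [-0.0029  0.0004  0.0004]
```

jog_arm([
  [[0, 0.0007, 0], 0, 0.8],
  [[0, 0.0005, 0], 0, 0.8],
  [[0, 0, 0], 0, 0.55],
  [[0, 0, 0], 0, 0.5],
  [[0, 0, 0], 0, 0.5],
  [[0, 0, 0], 0, 0.5],
])

```text
time: 8.65
eef_pos: [0.5064, 0.1009, 0.2055]
ee_rot: [[0.999, 0.005, 0.048], [-0.048, -0.015, 0.999], [0.006, -1.0, -0.014]]
wrist_force: [0.3, 1.1, 0.4]
finger_gap: 0.5
```

```bash
python3 - <<'E'
from h import *
st([-.131,0,.004]);im,c=snap("wrist","w9.png")
cc,ss=np.cos(TR[2]),np.sin(TR[2])
for x,y,z in[(-.154,.036,.004),(-.154,-.036,.004),(-.128,0,.0765)]:
    print(x,y,proj(c,[TR[0]+cc*x-ss*y,TR[1]+ss*x+cc*y,z]).round(1))
E
```

```text
t 8.65 tcp [0.5064 0.1009 0.2055] yaw-tray deg -0.04 tool y [ 0.0055 -0.0146 -0.9999] gap 0.5
foot tray [-0.1275 -0.0003  0.0041] axis in tray [0.0206 0.0019 0.9998] F tray [0.25 1.1  0.4 ]
need tool [-0.0035  0.0001  0.0003]
-0.154 0.036 [[384.9 192.5]]
-0.154 -0.036 [[267.7 192.2]]
-0.128 0 [[325.5 303. ]]
```

View pics/w9.png

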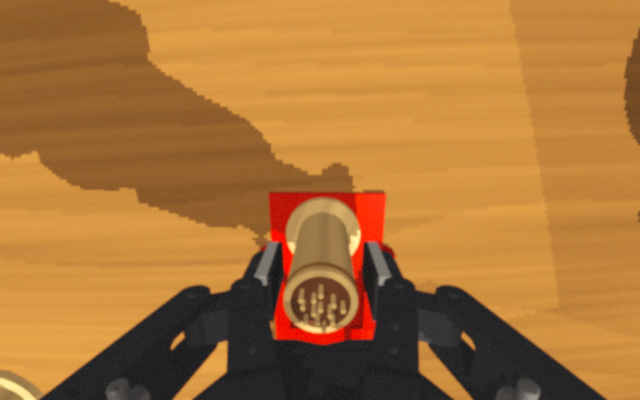

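```bash
python3 - <<'E'
import cv2
a=cv2.imread('pics/w9.png')[180:330,240:410];cv2.imwrite('pics/w9z.png',cv2.resize(a,None,fx=4,fy=4,interpolation=cv2.INTER_CUBIC))
E
```

```text
(no output)
```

View pics/w9z.png

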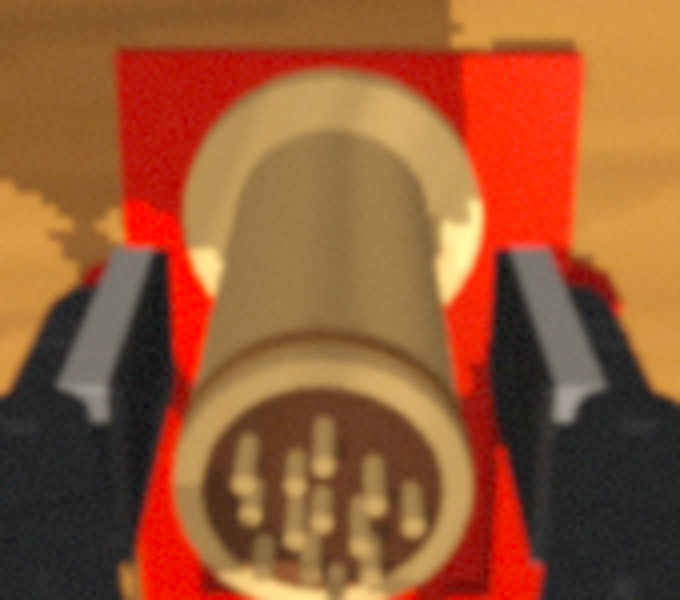

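```bash
python3 - <<'E'
from h import *
c=calibration("wrist")
q=unproj(c,[[323.4,232]],.009); r=unproj(c,[[321.0,301]],.076)
e=unproj(c,[[269.5,192.3],[385.4,192.3]],.004)
cc,ss=np.cos(TR[2]),np.sin(TR[2]);Rt=np.array([[cc,-ss,0],[ss,cc,0],[0,0,1]])
for n,x in(("foot",q),("rim",r),("edge",e)): print(n,((x-[TR[0],TR[1],0])@Rt).round(4))
s=observe();R=np.array(s["ee_rot"]);p=np.array(s["eef_pos"])
print("grasp tray",Rt.T@(p+R[:,1]*.155-[TR[0],TR[1],0]), "axis pts in tool", R.T@(q[0]-p),R.T@(r[0]-p))
E
```

```text
foot [[-0.1298 -0.0016  0.009 ]]
rim [[-0.1286 -0.0018  0.076 ]]
edge [[-0.154  -0.0349  0.004 ]
 [-0.1542  0.0363  0.004 ]]
grasp tray [-0.12643811 -0.00039077  0.05053142] axis pts in tool [-0.00364062  0.19652333 -0.00064555] [-0.00201431  0.12954177 -0.00180365]
```

jog_arm([
  [[-0.002, -0.0005, 0.0012], 0, 0.5],
  [[0, 0, 0], 0, 0.5],
  [[0, 0, 0], 0, 0.6],
  [[0, 0, 0], 0, 0.8],
  [[0, 0, 0], 0, 0.8],
  [[0, 0, 0], 0, 0.8],
  [[0, 0, 0], 0, 0.8],
], grip_force=40)

```text
time: 9.4
eef_pos: [0.5042, 0.1023, 0.206]
ee_rot: [[0.999, 0.005, 0.048], [-0.048, -0.014, 0.999], [0.006, -1.0, -0.014]]
wrist_force: [0.1, 0.2, 0.0]
finger_gap: 0.337
```

```bash
python3 - <<'E'
from h import *
st();im,c=snap("wrist","w10.png")
a=im[180:330,240:410,::-1];cv2.imwrite('pics/w10z.png',cv2.resize(a,None,fx=4,fy=4,interpolation=cv2.INTER_CUBIC))
E
```

```text
t 9.4 tcp [0.5042 0.1023 0.206 ] yaw-tray deg -0.04 tool y [ 0.0054 -0.0145 -0.9999] gap 0.337
foot tray [-0.1297  0.0011  0.0046] axis in tray [0.0207 0.0018 0.9998] F tray [0.09 0.18 0.03]
```

View pics/w10z.png

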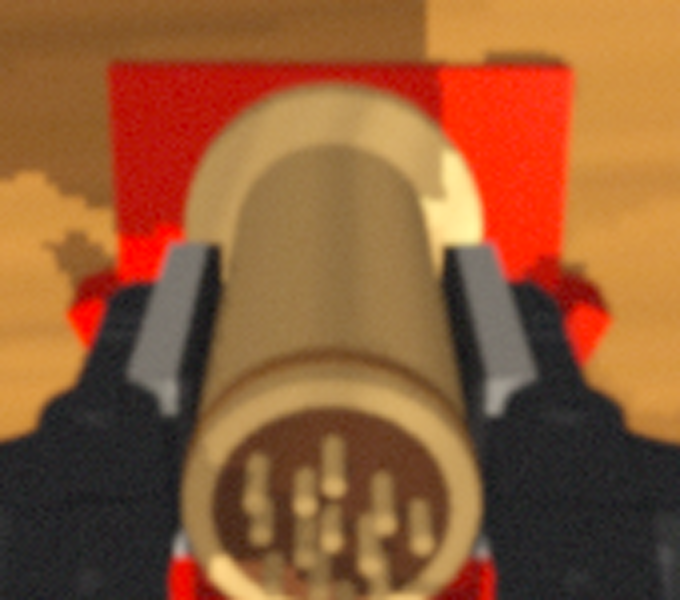

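```bash
python3 - <<'E'
from h import *
s=observe();np.savez('g.npz',R=s["ee_rot"],p=s["eef_pos"])
E
cat >> h.py <<'E'
TR=[.6335,.0937,-.0475]
g=np.load('g.npz');_c,_s=np.cos(TR[2]),np.sin(TR[2]);RT=np.array([[_c,-_s,0],[_s,_c,0],[0,0,1]])
FT=g['R'].T@(RT@np.array([-.1298,-.0008,.004])+[TR[0],TR[1],0]-g['p']);AX=g['R'].T@np.array([0,0,1.])
E
python3 -c "
from h import *
st([-.09,0,.0045])"
```

```text
t 9.45 tcp [0.5042 0.1023 0.206 ] yaw-tray deg -0.04 tool y [ 0.0053 -0.0145 -0.9999] gap 0.343
foot tray [-0.1298 -0.0008  0.004 ] axis in tray [-0.  0.  1.] F tray [-0.3   0.7   0.98]
need tool [ 0.0398 -0.0003  0.0008]
```

jog_arm([
  [[0.008, -0.0005, 0.0008], 0, 0.8],
  [[0.008, 0, 0], 0, 0.8],
  [[0.008, 0, 0], 0, 0.8],
  [[0, 0, 0], 0, 0.8],
])

```text
time: 9.85
eef_pos: [0.5307, 0.102, 0.2064]
ee_rot: [[0.999, 0.006, 0.048], [-0.048, -0.015, 0.999], [0.007, -1.0, -0.014]]
wrist_force: [1.2, 0.5, -0.7]
finger_gap: 0.343
```

```bash
python3 -c "
from h import *
st([-.09,0,.0045])"
```

```text
t 9.85 tcp [0.5307 0.102  0.2064] yaw-tray deg -0.04 tool y [ 0.0059 -0.0146 -0.9999] gap 0.343
foot tray [-1.033e-01  1.000e-04  4.400e-03] axis in tray [-5.e-04  0.e+00  1.e+00] F tray [ 1.16  0.55 -0.66]
need tool [ 0.0133  0.     -0.0001]
```

jog_arm([
  [[0.005, 0, 0], 0, 0.8],
  [[0.005, 0, 0], 0, 0.8],
  [[0.005, 0, 0], 0, 0.8],
  [[0, 0, 0], 0, 0.8],
])

```text
time: 10.25
eef_pos: [0.5471, 0.101, 0.2061]
ee_rot: [[0.999, 0.005, 0.049], [-0.048, -0.015, 0.999], [0.006, -1.0, -0.014]]
wrist_force: [0.2, 0.2, -0.3]
finger_gap: 0.343
```

```bash
python3 -c "
from h import *
st([-.07,0,.0045]);im,c=snap('wrist','w11.png')
a=im[180:400,210:430,::-1];cv2.imwrite('pics/w11z.png',cv2.resize(a,(600,600),interpolation=cv2.INTER_CUBIC))"
```

```text
t 10.25 tcp [0.5471 0.101  0.2061] yaw-tray deg -0.05 tool y [ 0.005  -0.0147 -0.9999] gap 0.343
foot tray [-0.0869 -0.0001  0.0041] axis in tray [4.e-04 2.e-04 1.e+00] F tray [ 0.22  0.25 -0.3 ]
need tool [ 0.0169 -0.0003  0.0001]
```

View pics/w11z.png

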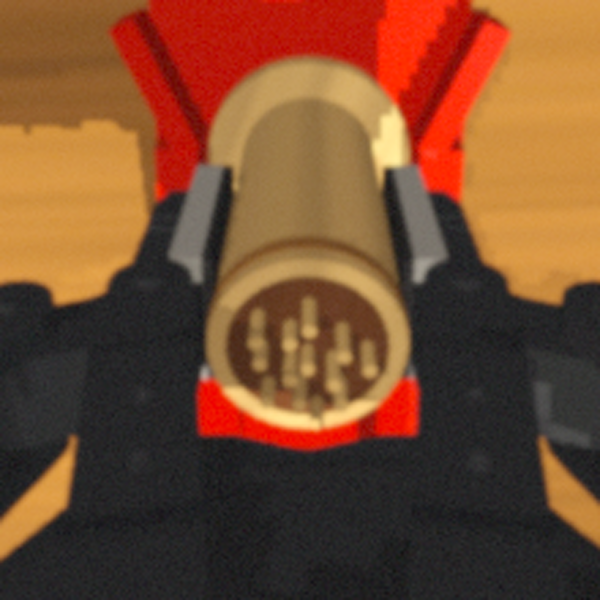

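The foot is in the mouth and centred between the flared walls, with no side force. I'll continue gently.

jog_arm([
  [[0.004, 0, 0], 0, 0.8],
  [[0.004, 0, 0], 0, 0.8],
  [[0.004, 0, 0], 0, 0.8],
  [[0.003, 0, 0], 0, 0.8],
  [[0, 0, 0], 0, 0.8],
])

```text
time: 10.8
eef_pos: [0.5627, 0.1003, 0.206]
ee_rot: [[0.999, 0.004, 0.048], [-0.048, -0.015, 0.999], [0.005, -1.0, -0.015]]
wrist_force: [0.4, 0.8, -0.2]
finger_gap: 0.34
```

```bash
python3 -c "
from h import *
st([-.058,0,.0045])"
```

```text
t 10.8 tcp [0.5627 0.1003 0.206 ] yaw-tray deg -0.04 tool y [ 0.004  -0.0148 -0.9999] gap 0.34
foot tray [-0.0716 -0.0001  0.004 ] axis in tray [1.3e-03 4.0e-04 1.0e+00] F tray [ 0.41  0.85 -0.17]
need tool [ 0.0136 -0.0004  0.0002]
```

jog_arm([
  [[0.003, 0, 0], 0, 0.8],
  [[0.003, 0, 0], 0, 0.8],
  [[0.003, 0, 0], 0, 0.8],
  [[0.003, 0, 0], 0, 0.8],
  [[0, 0, 0], 0, 0.8],
])

```text
time: 11.3
eef_pos: [0.5756, 0.0996, 0.206]
ee_rot: [[0.999, 0.004, 0.048], [-0.048, -0.015, 0.999], [0.004, -1.0, -0.015]]
wrist_force: [0.7, 0.2, -0.8]
finger_gap: 0.342
```

jog_arm([
  [[0.0015, 0, 0], 0, 0.8],
  [[0.0015, 0, 0], 0, 0.8],
  [[0.0015, 0, 0], 0, 0.8],
])

```text
time: 11.6
eef_pos: [0.5801, 0.0994, 0.206]
ee_rot: [[0.999, 0.003, 0.048], [-0.048, -0.015, 0.999], [0.004, -1.0, -0.015]]
wrist_force: [-0.3, 0.9, 0.0]
finger_gap: 0.341
```

```bash
python3 -c "
from h import *
st([-.058,0,.0045])"
```

```text
t 11.6 tcp [0.5801 0.0994 0.206 ] yaw-tray deg -0.03 tool y [ 0.0029 -0.0147 -0.9999] gap 0.341
foot tray [-0.0544 -0.0001  0.004 ] axis in tray [2.5e-03 3.0e-04 1.0e+00] F tray [-0.32  0.84  0.  ]
need tool [-0.0036 -0.0005  0.0001]
```

jog_arm([
  [[0.0015, 0, 0], 0, 0.8],
  [[0.0015, 0, 0], 0, 0.8],
])

```text
time: 11.8
eef_pos: [0.5823, 0.0994, 0.206]
ee_rot: [[0.999, -0.0, 0.048], [-0.048, -0.014, 0.999], [0.0, -1.0, -0.014]]
wrist_force: [-4.8, 0.3, 3.4]
finger_gap: 0.341
```

jog_arm([
  [[0.0015, 0, 0], 0, 0.8],
  [[0.0015, 0, 0], 0, 0.8],
])

```text
time: 12.0
eef_pos: [0.584, 0.0993, 0.2061]
ee_rot: [[0.999, -0.004, 0.047], [-0.047, -0.014, 0.999], [-0.004, -1.0, -0.014]]
wrist_force: [-5.6, 0.3, 5.4]
finger_gap: 0.342
```

```bash
python3 -c "
from h import *
st([-.042,0,.0045])"
```

```text
t 12.0 tcp [0.584  0.0993 0.2061] yaw-tray deg 0.0 tool y [-0.0045 -0.0141 -0.9999] gap 0.342
foot tray [-0.052  -0.0001  0.0041] axis in tray [9.8e-03 1.0e-04 1.0e+00] F tray [-5.6   0.02  5.38]
need tool [ 0.01   -0.0004  0.0001]
```

Stud contact, resisting with about 5.6 N. I'll lift slightly to unload the floor and keep pushing.

jog_arm([
  [[0.0025, -0.0004, 0], 0, 0.8],
  [[0.0025, -0.0004, 0], 0, 0.8],
])

```text
time: 12.2
eef_pos: [0.5871, 0.0991, 0.2062]
ee_rot: [[0.999, -0.011, 0.047], [-0.047, -0.014, 0.999], [-0.01, -1.0, -0.014]]
wrist_force: [-5.9, -0.1, 3.9]
finger_gap: 0.346
```

```bash
python3 -c "
from h import *
st([-.042,0,.0045])"
```

```text
t 12.2 tcp [0.5871 0.0991 0.2062] yaw-tray deg 0.03 tool y [-0.0109 -0.0139 -0.9998] gap 0.346
foot tray [-0.0502 -0.0001  0.0042] axis in tray [1.630e-02 1.000e-04 9.999e-01] F tray [-5.93 -0.36  3.88]
need tool [ 0.0082 -0.0004  0.0001]
```

jog_arm([
  [[0.004, -0.0004, 0], 0, 0.8],
  [[0.004, -0.0004, 0], 0, 0.8],
])

```text
time: 12.4
eef_pos: [0.5924, 0.0989, 0.2063]
ee_rot: [[0.999, -0.02, 0.046], [-0.046, -0.014, 0.999], [-0.019, -1.0, -0.014]]
wrist_force: [-6.8, -0.2, 5.0]
finger_gap: 0.338
```

```bash
python3 -c "
from h import *
st([-.042,0,.0045])"
```

```text
t 12.4 tcp [0.5924 0.0989 0.2063] yaw-tray deg 0.07 tool y [-0.0198 -0.0136 -0.9997] gap 0.338
foot tray [-0.0466 -0.0001  0.0044] axis in tray [2.520e-02 3.000e-04 9.997e-01] F tray [-6.82 -0.57  4.97]
need tool [ 0.0046 -0.0002  0.0001]
```

jog_arm([
  [[0.004, -0.0004, 0], 0, 0.8],
  [[0.004, -0.0004, 0], 0, 0.8],
])

```text
time: 12.6
eef_pos: [0.5986, 0.0987, 0.2064]
ee_rot: [[0.999, -0.026, 0.045], [-0.046, -0.013, 0.999], [-0.026, -1.0, -0.015]]
wrist_force: [-4.0, -0.0, 1.2]
finger_gap: 0.341
```

```bash
python3 -c "
from h import *
st([-.042,0,.0045])"
```

```text
t 12.6 tcp [0.5986 0.0987 0.2064] yaw-tray deg 0.1 tool y [-0.0262 -0.0135 -0.9996] gap 0.341
foot tray [-0.0418 -0.0001  0.0045] axis in tray [3.160e-02 5.000e-04 9.995e-01] F tray [-3.95 -0.22  1.21]
need tool [-0.0002  0.      0.0001]
```

jog_arm([
  [[0.002, -0.0002, 0], 0, 0.8],
  [[0.002, 0, 0], 0, 0.8],
])

```text
time: 12.8
eef_pos: [0.6038, 0.0985, 0.2064]
ee_rot: [[0.999, -0.023, 0.045], [-0.046, -0.014, 0.999], [-0.023, -1.0, -0.015]]
wrist_force: [1.0, 0.6, -0.0]
finger_gap: 0.338
```

jog_arm([
  [[0.0015, 0, 0], 0, 0.8],
  [[0.0, 0, 0], 0, 0.8],
])

```text
time: 13.0
eef_pos: [0.6071, 0.0983, 0.2064]
ee_rot: [[0.999, -0.019, 0.046], [-0.046, -0.014, 0.999], [-0.019, -1.0, -0.015]]
wrist_force: [0.2, 0.1, -0.3]
finger_gap: 0.341
```

```bash
python3 -c "
from h import *
st([-.032,0,.0045])"
```

```text
t 13.0 tcp [0.6071 0.0983 0.2064] yaw-tray deg 0.07 tool y [-0.0193 -0.014  -0.9997] gap 0.341
foot tray [-0.0318 -0.0001  0.0045] axis in tray [2.460e-02 7.000e-04 9.997e-01] F tray [ 0.17  0.09 -0.35]
need tool [-0.0002 -0.      0.0001]
```

The studs are passed and the force has eased to about zero. From here I'll feel for the stop in sub-millimetre steps.

jog_arm([
  [[0.0006, 0, 0], 0, 0.8],
  [[0.0006, 0, 0], 0, 0.8],
  [[0.0006, 0, 0], 0, 0.8],
])

```text
time: 13.3
eef_pos: [0.6088, 0.0981, 0.2063]
ee_rot: [[0.999, -0.02, 0.046], [-0.046, -0.014, 0.999], [-0.019, -1.0, -0.015]]
wrist_force: [-2.0, -0.2, 0.2]
finger_gap: 0.34
```

jog_arm([
  [[0.0006, 0, 0], 0, 0.8],
  [[0.0006, 0, 0], 0, 0.8],
  [[0.0006, 0, 0], 0, 0.8],
])

```text
time: 13.6
eef_pos: [0.6096, 0.0981, 0.2064]
ee_rot: [[0.999, -0.023, 0.046], [-0.046, -0.014, 0.999], [-0.022, -1.0, -0.015]]
wrist_force: [-3.2, -0.1, 2.6]
finger_gap: 0.342
```

```bash
python3 -c "
from h import *
st([-.032,0,.0045])"
```

```text
t 13.6 tcp [0.6096 0.0981 0.2064] yaw-tray deg 0.08 tool y [-0.0228 -0.0138 -0.9996] gap 0.342
foot tray [-0.03   -0.0002  0.0045] axis in tray [2.820e-02 7.000e-04 9.996e-01] F tray [-3.16 -0.22  2.62]
need tool [-0.002   0.      0.0002]
```

Resistance of about 3 N near x=-0.030. To tell the stop from a tilted foot dragging, I'll release so it stands up, regrip and feel again.

jog_arm([
  [[-0.0005, 0, 0], 0, 0.8],
  [[0, 0, 0], 0, 0.6],
  [[0, 0, 0], 0, 0.55],
  [[0, 0, 0], 0, 0.55],
  [[0, 0, 0], 0, 0.55],
])

```text
time: 14.1
eef_pos: [0.6106, 0.098, 0.2067]
ee_rot: [[0.999, -0.018, 0.046], [-0.046, -0.014, 0.999], [-0.018, -1.0, -0.015]]
wrist_force: [0.5, 0.8, -0.6]
finger_gap: 0.452
```

```bash
python3 -c "
from h import *
s=st([-.032,0,.0045]);im,c=snap('wrist','w12.png')
a=im[180:380,220:420,::-1];cv2.imwrite('pics/w12z.png',cv2.resize(a,(600,600),interpolation=cv2.INTER_CUBIC))
print(proj(c,[RT@np.array([-.03,0,.076])+[TR[0],TR[1],0],RT@np.array([-.03,0,.009])+[TR[0],TR[1],0]]))
im,c=snap('top','t1.png');cv2.imwrite('pics/t1z.png',cv2.resize(im[120:240,230:350,::-1],(600,600),interpolation=cv2.INTER_CUBIC))"
```

```text
t 14.1 tcp [0.6106 0.098  0.2067] yaw-tray deg 0.06 tool y [-0.0183 -0.0142 -0.9997] gap 0.452
foot tray [-0.0281 -0.0002  0.0047] axis in tray [2.360e-02 8.000e-04 9.997e-01] F tray [ 0.49  0.83 -0.6 ]
need tool [-0.0039  0.0003  0.0002]
[[322.29486862 293.79474065]
 [323.98861289 231.58876015]]
```

View pics/w12z.png

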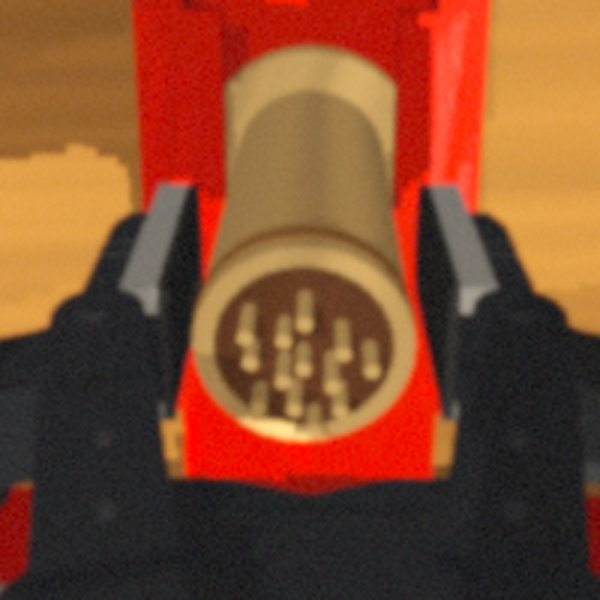

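View pics/t1z.png

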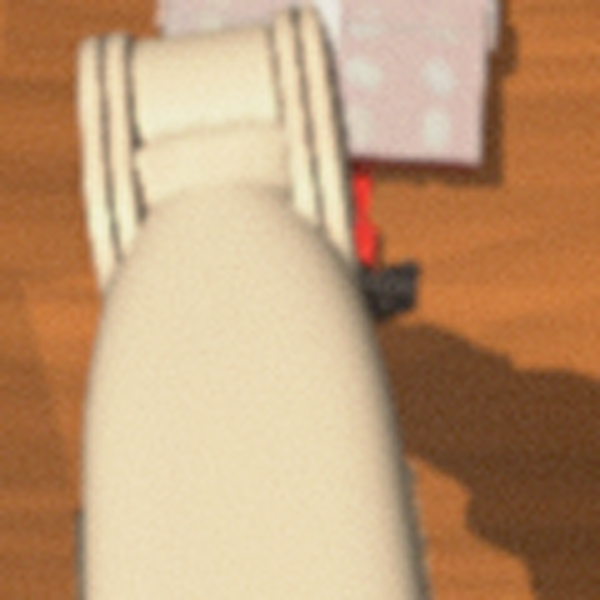

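```bash
python3 -c "
from h import *
c=calibration('wrist')
f=lambda x:((x-[TR[0],TR[1],0])@RT).round(4)
print('rim',f(unproj(c,[[321.1,292.5]],.076)),'foot back',f(unproj(c,[[324,195.2]],.009)),f(unproj(c,[[324,195.2]],.004)))
for x in(-.063,-.09): print(x,proj(c,[RT@np.array([x,.0245,.016])+[TR[0],TR[1],0]]))
"
```

```text
rim [[-0.0307 -0.0005  0.076 ]] foot back [[-0.0537 -0.0001  0.009 ]] [[-0.0524 -0.0001  0.004 ]]
-0.063 [[366.9228372  182.80218153]]
-0.09 [[368.96567268 134.49406158]]
```

jog_arm([
  [[-0.0015, -0.0004, 0.0], 0, 0.55],
  [[0, 0, 0], 0, 0.8],
  [[0, 0, 0], 0, 0.8],
  [[0, 0, 0], 0, 0.8],
  [[0, 0, 0], 0, 0.8],
], grip_force=40)

```text
time: 14.7
eef_pos: [0.6089, 0.0982, 0.2073]
ee_rot: [[0.999, -0.018, 0.046], [-0.046, -0.014, 0.999], [-0.017, -1.0, -0.015]]
wrist_force: [0.5, -0.8, 0.5]
finger_gap: 0.338
```

```bash
python3 -c "
from h import *
s=st();"
```

```text
t 14.7 tcp [0.6089 0.0982 0.2073] yaw-tray deg 0.07 tool y [-0.0181 -0.014  -0.9997] gap 0.338
foot tray [-0.0297 -0.0001  0.0054] axis in tray [2.350e-02 6.000e-04 9.997e-01] F tray [ 0.54 -0.76  0.49]
```

jog_arm([
  [[0.0006, 0, 0], 0, 0.8],
  [[0.0006, 0, 0], 0, 0.8],
])

```text
time: 14.9
eef_pos: [0.6099, 0.0981, 0.2073]
ee_rot: [[0.999, -0.019, 0.046], [-0.046, -0.014, 0.999], [-0.018, -1.0, -0.015]]
wrist_force: [-1.6, -1.0, 1.0]
finger_gap: 0.34
```

```bash
python3 -c "
from h import *
s=st();"
```

```text
t 14.9 tcp [0.6099 0.0981 0.2073] yaw-tray deg 0.07 tool y [-0.019  -0.0139 -0.9997] gap 0.34
foot tray [-0.0289 -0.0001  0.0054] axis in tray [2.430e-02 6.000e-04 9.997e-01] F tray [-1.52 -1.07  1.  ]
```

jog_arm([
  [[0.0006, 0, 0], 0, 0.8],
  [[0.0006, 0, 0], 0, 0.8],
])

```text
time: 15.1
eef_pos: [0.6106, 0.0981, 0.2073]
ee_rot: [[0.999, -0.021, 0.046], [-0.046, -0.014, 0.999], [-0.02, -1.0, -0.015]]
wrist_force: [-2.1, 0.4, 2.5]
finger_gap: 0.338
```

```bash
python3 -c "
from h import *
s=st();"
```

```text
t 15.1 tcp [0.6106 0.0981 0.2073] yaw-tray deg 0.08 tool y [-0.0208 -0.0138 -0.9997] gap 0.338
foot tray [-0.0286 -0.0001  0.0054] axis in tray [2.620e-02 5.000e-04 9.997e-01] F tray [-2.1   0.35  2.47]
```

jog_arm([
  [[0.001, -0.0003, 0], 0, 0.8],
])

```text
time: 15.2
eef_pos: [0.6112, 0.098, 0.2074]
ee_rot: [[0.999, -0.022, 0.046], [-0.046, -0.014, 0.999], [-0.022, -1.0, -0.015]]
wrist_force: [-2.3, 0.1, 0.2]
finger_gap: 0.337
```

```bash
python3 -c "
from h import *
s=st();"
```

```text
t 15.2 tcp [0.6112 0.098  0.2074] yaw-tray deg 0.08 tool y [-0.0224 -0.0138 -0.9997] gap 0.337
foot tray [-0.0284 -0.0001  0.0055] axis in tray [2.780e-02 6.000e-04 9.996e-01] F tray [-2.34  0.02  0.18]
```

jog_arm([
  [[0.001, -0.0003, 0], 0, 0.8],
])

```text
time: 15.3
eef_pos: [0.6116, 0.098, 0.2073]
ee_rot: [[0.999, -0.024, 0.046], [-0.046, -0.014, 0.999], [-0.024, -1.0, -0.015]]
wrist_force: [-3.4, -0.4, 2.8]
finger_gap: 0.34
```

```bash
python3 -c "
from h import *
s=st();"
```

```text
t 15.3 tcp [0.6116 0.098  0.2073] yaw-tray deg 0.09 tool y [-0.0244 -0.0138 -0.9996] gap 0.34
foot tray [-0.0283 -0.0002  0.0054] axis in tray [2.980e-02 7.000e-04 9.996e-01] F tray [-3.37 -0.55  2.85]
```

jog_arm([
  [[0.0016, -0.0003, 0], 0, 0.8],
])

```text
time: 15.4
eef_pos: [0.6125, 0.0979, 0.2074]
ee_rot: [[0.999, -0.027, 0.045], [-0.046, -0.014, 0.999], [-0.026, -1.0, -0.015]]
wrist_force: [-5.3, 0.3, 3.3]
finger_gap: 0.344
```

```bash
python3 -c "
from h import *
s=st();"
```

```text
t 15.4 tcp [0.6125 0.0979 0.2074] yaw-tray deg 0.1 tool y [-0.0271 -0.0137 -0.9995] gap 0.344
foot tray [-0.028  -0.0002  0.0055] axis in tray [3.250e-02 8.000e-04 9.995e-01] F tray [-5.29  0.02  3.33]
```

jog_arm([
  [[0.0016, -0.0003, 0], 0, 0.8],
])

```text
time: 15.5
eef_pos: [0.6132, 0.0979, 0.2074]
ee_rot: [[0.999, -0.03, 0.045], [-0.046, -0.014, 0.999], [-0.03, -0.999, -0.015]]
wrist_force: [-5.9, 0.9, 4.1]
finger_gap: 0.34
```

```bash
python3 -c "
from h import *
s=st();"
```

```text
t 15.5 tcp [0.6132 0.0979 0.2074] yaw-tray deg 0.11 tool y [-0.0303 -0.0136 -0.9995] gap 0.34
foot tray [-0.0279 -0.0002  0.0055] axis in tray [3.560e-02 8.000e-04 9.994e-01] F tray [-5.9   0.6   4.15]
```

The foot doesn't advance at 5.9 N, so this is the stop. I'll hold without pushing, then let go.

jog_arm([
  [[0, 0, 0], 0, 0.6],
  [[0, 0, 0], 0, 0.5],
  [[0, 0, 0], 0, 0.3],
  [[0, 0, 0], 0, 0.1],
  [[0, 0, 0], 0, 0.1],
])

```text
time: 16.0
eef_pos: [0.6159, 0.0978, 0.208]
ee_rot: [[0.999, -0.023, 0.046], [-0.046, -0.014, 0.999], [-0.022, -1.0, -0.015]]
wrist_force: [0.6, 0.2, 0.4]
finger_gap: 0.899
```

```bash
python3 -c "
from h import *
s=st();im,c=snap('wrist','w13.png')
a=im[180:380,220:420,::-1];cv2.imwrite('pics/w13z.png',cv2.resize(a,(600,600),interpolation=cv2.INTER_CUBIC))
print(proj(c,[RT@np.array([-.03,0,.076])+[TR[0],TR[1],0],RT@np.array([-.03,0,.009])+[TR[0],TR[1],0]]))"
```

```text
t 16.0 tcp [0.6159 0.0978 0.208 ] yaw-tray deg 0.08 tool y [-0.0226 -0.0139 -0.9996] gap 0.899
foot tray [-0.0237 -0.0002  0.0061] axis in tray [2.800e-02 8.000e-04 9.996e-01] F tray [0.61 0.23 0.38]
[[322.23258174 281.73630804]
 [323.94108257 224.15184944]]
```

View pics/w13z.png

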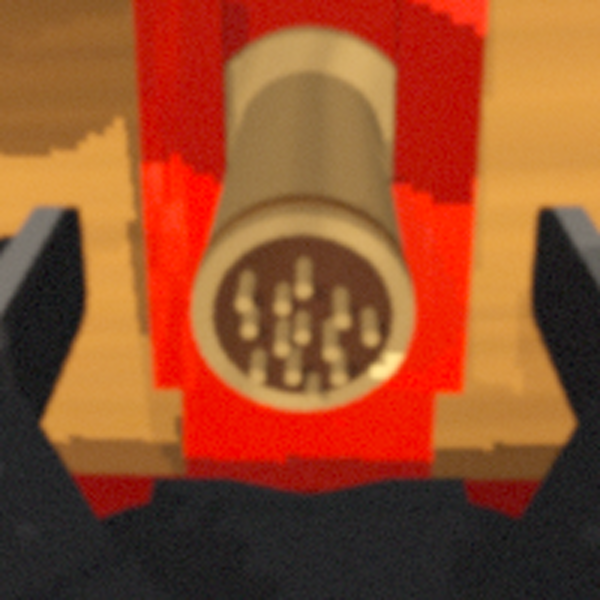

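jog_arm([
  [[0, -0.01, 0], 0, 0],
  [[0, -0.02, 0], 0, 0],
  [[0, -0.03, 0], 0, 0],
  [[0, -0.03, 0], 0, 0],
  [[0, -0.03, 0], 0, 0],
  [[-0.02, -0.03, 0], 0, 0],
  [[-0.04, 0, 0], 0, 0],
  [[-0.04, 0, 0], 0, 0],
  [[-0.04, 0, 0], 0, 0],
  [[0, 0, 0], 0, 0],
])

```text
time: 17.05
eef_pos: [0.4748, 0.1061, 0.3724]
ee_rot: [[0.999, -0.018, 0.047], [-0.047, -0.013, 0.999], [-0.017, -1.0, -0.014]]
wrist_force: [0.2, -1.0, -0.2]
finger_gap: 1.001
```

```bash
python3 -c "
from h import *
s=observe();print(s['eef_pos'],s['wrist_force']);im,c=snap('wrist','w14.png')
P=lambda *q:proj(c,[RT@np.array(q)+[TR[0],TR[1],0]]).round(1)
print(P(-.03,0,.076),P(-.03,0,.004),P(-.154,.036,.004),P(-.154,-.036,.004),P(.027,.036,.016),P(.027,-.036,.016))
im,c2=snap('scene','s2.png');cv2.imwrite('pics/s2z.png',cv2.resize(im[150:260,290:440,::-1],(800,587),interpolation=cv2.INTER_CUBIC))
snap('top','t2.png')"
```

```text
[0.47484705 0.10606225 0.37240857] [ 0.24615524 -0.9761975  -0.1565962 ]
[[322.9 313.1]] [[323.6 278.2]] [[353.6 187.2]] [[293.8 187. ]] [[350.1 320.3]] [[296.7 319.8]]
```

View pics/w14.png

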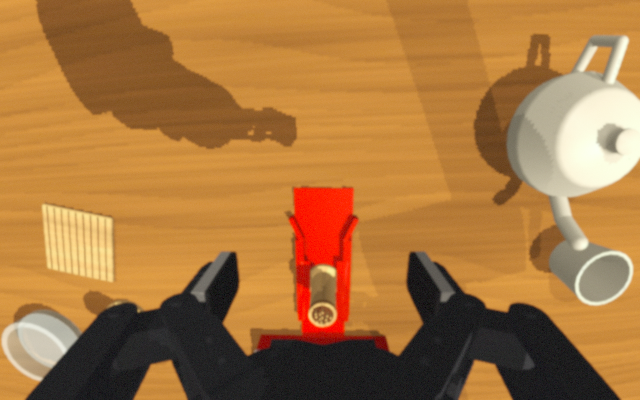

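View pics/s2z.png

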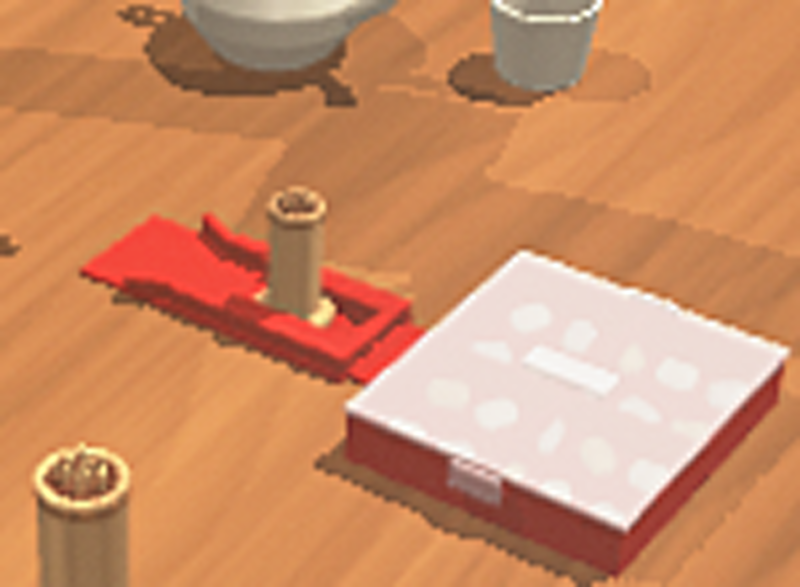

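```bash
python3 -c "
from h import *
s=observe();print(s['time'],s['wrist_force'],np.abs(s['qd']).max());print(finish_job())"
```

```text
17.2 [ 0.13598261 -0.07659663  0.35238132] 0.031951542890130094
the job is handed in; nothing more can be done
None
```

I moved the smaller toothpick holder from the coaster to the shoe's apron, slid it under the plate past the studs, and pushed it up against the stop. Then I let go, backed the arm off and handed the job in at 17.2 s.

- **Studs:** they resisted with up to about 7 N between tray x = -54 and -42 mm, and then the force eased to about zero.
- **Stop:** I met firm resistance at about tray x = -30 to -28 mm. I let go, gripped again and felt it at the same place. The foot hardly moved as I pushed up to 5.9 N, so I took it to be the stop. It is at the near end of the allowed range.
- **After letting go:** the pictures show the holder upright with its foot under the plate, about 0.6 mm or less off the midline. The robot was touching nothing, and I saw no sign that the teapot, cups or ashtray had moved, though I did not measure them.
- **Disagreements:** the camera put the holder at x = -30 mm and the arm readings at -28 mm, within the calibration error. Letting go does not seem to have shifted it from the stop, but I did not push on it again to check.

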